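Set the length stop of a glass-tube scoring gauge

ROBOT

A 6-joint arm with a two-finger parallel gripper is mounted at the origin on the work surface. World frame = base frame: x ahead of the robot, y to its left, z up, the work surface at z = 0. Lengths are in m, angles in rad, forces in N, time in s.
With the tool pointing down it reaches from about 0.3 to 0.775 m from the base axis. Payload 14.6 kg.
Tool frame: the origin (TCP) lies at the very end of the fingers, on their centre line; the grasp point (between the pads) lies 19 mm behind it; z points along the fingers, y is the line along which they close (so a half turn about z gives the same grasp; the last joint's range is limited). The gripper opens to 94 mm and grips with 3 to 60 N. Pads are 16 mm wide; open, the fingers measure 119 mm over their backs; the gripper's body (75 mm by 177 mm) begins 78 mm behind the grasp point.
Start: joints at [1.033, 0.3, 1.521, -0, 1.321, -0.067], TCP at [0.249, 0.49, 0.205] pointing down, gripper open.
Joint ranges: [-3.03, 3.03], [-0.79, 2.21], [0.23, 2.52], [-1.04, 4.18], [0, 3.07], [-2.55, 2.55]. Speed limits (rad/s): [2.22, 2.22, 2.57, 3.14, 3.14, 3.14].

INTERFACE

Orientations are given as [roll, pitch, yaw] about the fixed x, y, z axes, in that order (R = Rz(yaw) Ry(pitch) Rx(roll)).
In Python, from station import ctrl gives the robot as it stands.
- The arm moves only by the tool carry_out, never from a script. Its argument "motion" is text: rows parted by semicolons, each of 7 numbers parted by spaces: the shift along the world's x, y, z in m, then the turn, a rotation vector about the world's x, y, z in degrees, then the closure in counts, from 0 (fully open) to 255 (shut). In form: dx dy dz wx wy wz hand; .... A call has 1 to 20 rows; each row shifts and turns the commanded pose from where the row before left it; what a row does not reach is not made up. A row lasts 1/12 s, in which the tool goes at most 41.7 mm and 7.16 degrees, less where a joint would pass 70% of its speed; a pose out of reach is approached as far as the arm can. A call is refused whole if a number of a shift passes 0.0417 or a number of a turn 7.16, either way. A call with a gripper value outside its range is refused whole. The fingers move at their own pace and stop on an object; "grip_force" is the grip in N (left out, the last holds). Time passes only in rows, so rows that do not move let the fingers close. It gives the time, the measured TCP pose, the force, the opening and the grip force at its end, in the units of the state.
- ctrl.get_obs(): the state, without advancing time (a new reading comes with each control period).
- ctrl.camera(name): name is "scene" or "top" or "wrist"; returns a dict with "pixels" (480x640x3 uint8, red, green, blue), "range_z" (480x640 float32, m along the optical axis (not along the pixel's ray), 0 where there is no reading), "K" (3x3 intrinsics, pixels), "position" and "attitude" of the camera in the world. Camera axes: x right, y up, looking along -z (the intrinsics and any distortion apply to the point x, -y, -z); pixel columns grow to the right and rows downward; lengths in m; the calibration is good to about 2 mm. A picture is of the moment at which its call begins.
- ctrl.hand_in(): hands the job in; it is judged then, once.
The state is a dict: "time_s": time; "qpos": joint angles; "joint_vel": joint speeds; "tau": joint torques, N m; "ee_pos": TCP position; "eef_rot": TCP orientation; "force": force on the tool from outside, world axes, zero at the start; "moment": the same for the moment, N m; "grip_width": finger opening in m; "grip_force": force on a finger pad.
Only numpy, scipy, OpenCV 4.12 (cv2) and the standard library are available. Lean on these libraries where they do the work, as an engineer would, in place of code of your own. Each camera call takes 0.05 s, during which the arm holds its last target. There are 200 camera calls.

TASK

Set the tube gauge for the next batch: press down the black thumb pad in the middle of the sliding length stop to free its brake, and with the pad held down push the slider along the rail until it rests against the clamped set stop. Do not force the slider along with its brake on or push the set stop out of place. Then let the pad come up so that the brake grips again, leaving the other things on the bench where they lie; work with a fingertip only, without pinching or lifting anything.

Things in the scene. Friction and masses are not known exactly. Their poses are not given: they have to be found in the camera images.
- gauge: Tube length gauge screwed to the bench, placed and turned (up to 0.35 rad) at random: an aluminium rail 480 mm long, 44 mm wide, slotted top face 46 mm above the bench. Origin under the rail's middle at bench height; its y runs along the rail from the scoring head to the set stop, x points to the far side, away from the robot, z up.
- scoring_wheel (a point): The small scoring wheel of the gauge, 77 mm above the bench, beyond the rail at one end (gauge x +66 mm, y -199 mm), on an arm from a grey post 88 mm high; two low roller pairs beside it carry the tube. Never in the slider's way. Tallest part of the gauge: 97 mm.
- slider_rail (a joint): Where the length stop (steel slider 84 mm long along the rail, 60 mm wide, deck 56 mm above the bench, a side bracket to gauge x +76 mm, 70 mm high with the tube bumper) stands, in m: its middle is at gauge y = -0.100 + value, growing towards the set stop. Freed, it slides with 1 to 2 N. With the brake on it holds until pushed with 11 to 17 N.
- brake (a joint): Travel of the thumb pad, in m: about 0 up (brake on), growing as it is pressed down, 0.006 at its end. The brake eases off over the first 0.0025 (5 N there) and is wholly free from 0.003 (6 N); the end of travel takes 8 N, and there the pad meets a solid stop. It springs up when let go. Pressed fully, the pad's tread is still 10 mm above the slider's deck.
- brake_top (a point): Middle of the tread of the thumb pad, on its top surface, 72 mm above the bench when up; it is at the middle of the slider and moves with it and with the pad. The black pad is 32 mm wide across the rail and 44 mm long along it, with a lip 4 mm thick and 4 mm high across each end: the flat between them is 36 mm long and 26 mm wide.
- slider_end (a point): Middle of the slider's end face that meets the set stop, 51 mm above the bench, 42 mm along the rail from the pad's middle.
- stop_face (a point): Middle of the face of the set stop that the slider must meet, 51 mm above the bench; it coincides in plan with slider_end when they touch, and the push felt then rises. The set stop is a dark steel block astride the rail, 24 mm along it, 60 mm wide, 58 mm high, with a brass clamp screw towards the robot (to gauge x -48 mm, below 47 mm) and a white index line on top.
- set_stop (a joint): Where the clamped set stop stands along the rail, in m: its face is at gauge y = 0.100 + value. It is clamped and slips only if pushed with more than about 45 N; it must stay.
- paddle: Graphite paddle with a wooden handle lying flat: 55 mm wide, 230 mm long along its y, 18 mm high. Leave alone.
- blank_tall: Clear glass tube blank standing on end, 25 mm across, 65 mm high; origin under its centre. Leave alone.
- blank_short: Clear glass tube blank standing on end, 34 mm across, 45 mm high; origin under its centre. Leave alone.
- calliper: Steel calliper lying flat, 190 mm long along its x, jaws 50 mm to its -y, 12 mm high. Leave alone.
- reamer: Graphite reamer with a wooden handle lying flat, 176 mm long along its y, 16 mm high. Leave alone.
- vase: Small amber glass vase, 50 mm across, 74 mm high; origin under its centre. Leave alone.
- rod_jar: Steel jar 74 mm across and 110 mm high with glass rods standing in it up to 240 mm; origin under its centre. Leave alone.
- lighter: Wire flint striker lying flat, about 40 mm by 115 mm, 14 mm high. Leave alone.

How it is judged:
On the way, in this order (a step that is already met when the one before it is completed fails the run):
1. the thumb pad is pressed down and the brake is free, before the slider has been moved (value of joint brake above 0.002 m and distance of slider_end from where it was at the start of the episode below 0.006 m), for 0.1 s.
2. with the pad held down, the slider has come up to the set stop (value of joint brake above 0.002 m and horizontal distance between slider_end and stop_face below 0.003 m), for 0.1 s.
At the end, for the whole second after the job is handed in: The slider stands still against the set stop (their faces within 3 mm), the thumb pad is up again (less than 0.8 mm down), the set stop is within 3 mm of where it was clamped, and every other thing is within 15 mm of where it lay (horizontal distance between slider_end and stop_face below 0.003 m and value of joint brake below 0.0008 m and velocity of joint slider_rail between -0.004 and 0.004 m/s and distance of stop_face from where it was at the start of the episode below 0.003 m and distance of each of paddle, blank_tall, blank_short, calliper, reamer, vase, rod_jar, lighter from where it was at the start of the episode below 0.015 m); the robot touches nothing.
It fails at once if the slider is forced along with its brake on (over 12 mm/s with the pad up) (value of joint brake below 0.001 m and (velocity of joint slider_rail above 0.012 m/s or velocity of joint slider_rail below -0.012 m/s)).
It fails at once if the set stop is pushed more than 3 mm out of place (distance of stop_face from where it was at the start of the episode above 0.003 m).
It fails at once if the pad (side skirts, or end lips) or the slider (side cheeks) is pinched between the fingers: over 2 N on both sides at once ((contact force between the fingers and brake_c1 above 2 N and contact force between the fingers and brake_c2 above 2 N) or (contact force between the fingers and brake_c3 above 2 N and contact force between the fingers and brake_c4 above 2 N) or (contact force between the fingers and slider_rail_c1 above 2 N and contact force between the fingers and slider_rail_c2 above 2 N)).
It fails at once if another thing on the bench is shifted more than 15 mm, or lifted (distance of any of paddle, blank_tall, blank_short, calliper, reamer, vase, rod_jar, lighter from where it was at the start of the episode above 0.015 m).
It also fails if it takes over 48 s, if anything falls off the work surface, if the arm or the gripper's body presses on something with over 40 N, if the wrist force passes 120 N, or if a joint passes its speed limit or range.

## Working session

There is one attempt and no reset: what is moved stays moved. The work goes in short steps, Python scripts to look and compute and a tool call to move; the robot and the scene stay as the last step left them, time stands still between calls to the robot, and variables do not carry over. Pictures are saved under pics/ and viewed, at most 10 in all, crops included, and the job is handed in when it is done.

Besides the shell and the picture viewer there is one more tool, called after ">>>" as name(argument=value, ...) on one line, values as JSON. carry_out: Moves the arm, as the interface text tells. Its arguments: {"type":"object","properties":{"motion":{"type":"string"},"grip_force":{"type":"number"}},"required":["motion"]}

```bash
mkdir -p pics; cat > h.py <<'E'
import numpy as np, cv2
from station import ctrl
from scipy.spatial.transform import Rotation as R
def att(c):
    a=np.array(c["attitude"],float)
    if a.shape==(3,3): return a
    if a.size==3: return R.from_euler('xyz',a).as_matrix()
    raise Exception(a)
def cloud(c):
    K=np.array(c["K"]);d=c["range_z"];v,u=np.mgrid[:480,:640]
    p=np.stack([(u-K[0,2])/K[0,0]*d,-(v-K[1,2])/K[1,1]*d,-d],-1)
    return p@att(c).T+np.array(c["position"])
def save(c,n): cv2.imwrite('pics/'+n,c["pixels"][:,:,::-1])
E
python3 - <<'E'
from h import *
c=ctrl.camera("top"); print(c.keys(),c["attitude"],c["position"],c["K"])
save(c,'top.png'); np.savez('top.npz',**{k:np.array(v) for k,v in c.items()})
c=ctrl.camera("scene"); save(c,'scene.png')
print(ctrl.get_obs())
E
```

```text
dict_keys(['pixels', 'range_z', 'K', 'position', 'attitude']) [ 0.21911218  0.00479721 -1.62452509] [0.1616644  0.03375958 1.75571111] [[618.61228514   0.         318.98045543]
 [  0.         618.61228514 240.49352295]
 [  0.           0.           1.        ]]
{'time_s': 0.1, 'qpos': array([ 1.03341132e+00,  3.00401938e-01,  1.52150791e+00, -8.20304666e-06,
        1.32070394e+00, -6.66147926e-02]), 'joint_vel': array([ 1.62599969e-04, -2.83195839e-04,  9.23404655e-05, -4.04985427e-04,
       -6.77284116e-04, -1.27664062e-03]), 'tau': array([ 1.16514566e-04, -5.32643545e+01, -3.53286409e+01,  7.08823744e-02,
        2.33760016e-02, -3.38906580e-05]), 'ee_pos': array([0.24935758, 0.4899644 , 0.20495522]), 'eef_rot': array([-3.14057325e+00, -6.00447815e-05,  2.67082444e+00]), 'force': array([-0.45340085, -1.09594028, -0.73205263]), 'moment': array([-0.00243421, -0.01370547,  0.03743752]), 'grip_force': 0.0, 'grip_width': 0.0941304205723754}
```

View pics/top.png

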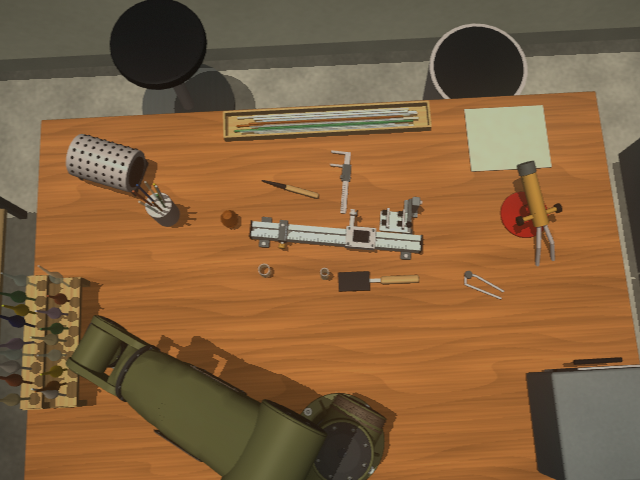

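View pics/scene.png

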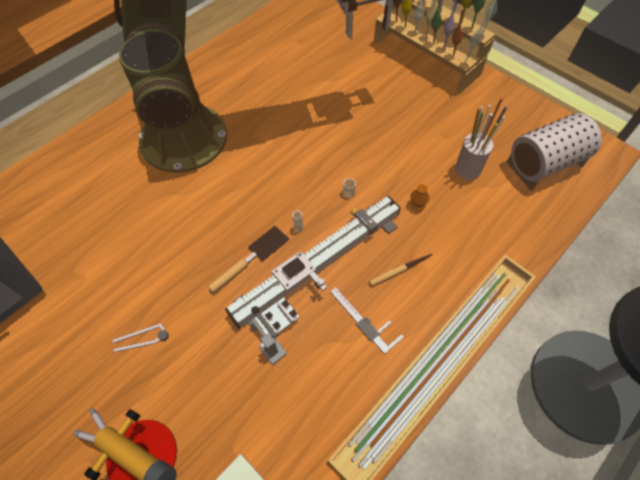

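The top view shows the pad at about (361,237), the set stop at (283,230), and the rail running from (250,232) to (423,245). The slider has to move left in the image. The scene view agrees, with the pad at (293,268) and the stop at (366,220).

```bash
python3 - <<'E'
from h import *
c=dict(np.load('top.npz')); P=cloud(c); px=c["pixels"].astype(int)
for u,v in [(361,237),(283,230),(320,237),(260,232),(415,243),(324,273),(264,270),(300,300)]: print((u,v),P[v,u].round(4),px[v,u])
v,u=np.mgrid[:480,:640]
box=(u>245)&(u<428)&(v>215)&(v<260)
rail=box&(abs(P[...,2]-.046)<.004)&(px.min(-1)>110)
q=P[rail][:,:2]; l=cv2.fitLine(q.astype(np.float32),cv2.DIST_HUBER,0,.01,.01).ravel(); d=l[:2]*np.sign(l[1]); print('rail',l,len(q),np.degrees(np.arctan2(-d[0],d[1])))
s=(q-l[2:])@d; print('ends',l[2:]+d*s.min(),l[2:]+d*s.max(),np.ptp(s))
pad=box&(abs(u-361)<14)&(abs(v-237)<11)&(px.max(-1)<70)
q=P[pad]; print('pad',len(q),np.median(q,0),(q.min(0)+q.max(0))/2)
E
```

```text
(361, 237) [ 0.5389 -0.0956  0.077 ] [57 45 36]
(283, 230) [0.5779 0.1219 0.0482] [98 92 81]
(320, 237) [0.5522 0.0181 0.0465] [188 193 180]
(260, 232) [0.576  0.1875 0.0465] [188 193 182]
(415, 243) [ 0.5251 -0.253   0.0226] [187 192 175]
(324, 273) [ 0.4571  0.0118 -0.0056] [100  64  35]
(264, 270) [0.4732 0.1834 0.006 ] [142  90  45]
(300, 300) [ 0.3835  0.0848 -0.0107] [165 103  51]
rail [0.12258348 0.9924582  0.5644412  0.02049787] 1004 -7.0412254
ends [ 0.52922709 -0.26460201] [0.588069   0.21179278] 0.48001495313294773
pad 164 [ 0.54279756 -0.09514106  0.0732345 ] [ 0.53906352 -0.09492544  0.07200145]
```

>>> carry_out(motion="0.016 -0.0325 0 0 0 1.11 255;0.016 -0.0325 0 0 0 1.11 255;0.016 -0.0325 0 0 0 1.11 255;0.016 -0.0325 0 0 0 1.11 255;0.016 -0.0325 0 0 0 1.11 255;0.016 -0.0325 0 0 0 1.11 255;0.016 -0.0325 0 0 0 1.11 255;0.016 -0.0325 0 0 0 1.11 255;0.016 -0.0325 0 0 0 1.11 255;0.016 -0.0325 0 0 0 1.11 255;0.016 -0.0325 0 0 0 1.11 255;0.016 -0.0325 0 0 0 1.11 255;0.016 -0.0325 0 0 0 1.11 255;0.016 -0.0325 0 0 0 1.11 255;0.016 -0.0325 0 0 0 1.11 255;0.016 -0.0325 0 0 0 1.11 255;0 0 0 0 0 0 255;0 0 0 0 0 0 255", grip_force=10)

```text
time_s: 1.6
ee_pos: [0.5055, -0.031, 0.2048]
eef_rot: [-3.142, -0.001, 2.978]
force: [-0.5, 0.8, -0.6]
grip_width: 0.0006
grip_force: 0.0
```

```bash
python3 - <<'E'
from h import *
c=ctrl.camera("wrist"); save(c,'w1.png'); np.savez('w1.npz',**{k:np.array(v) for k,v in c.items()})
o=ctrl.get_obs(); print(o['time_s'],o['ee_pos'],o['eef_rot'],o['force'],o['grip_width'],c['position'],c['attitude'])
E
```

```text
1.65 [ 0.50517395 -0.02990728  0.20494745] [ 3.14144500e+00 -1.12169591e-03  2.97935931e+00] [-0.85531559 -0.5295824   0.02219782] 0.0007665436758149464 [ 0.43224462 -0.01720835  0.38422162] [-2.61878800e-01  8.62626387e-06  1.40812145e+00]
```

View pics/w1.png

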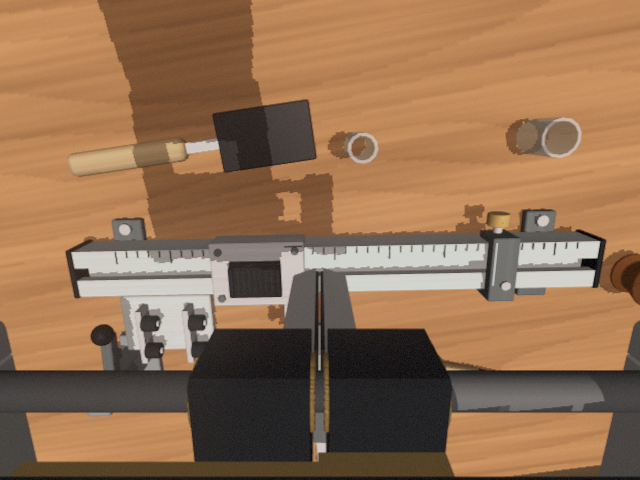

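The wrist view shows the pad at about (254,280), the slider's right end at x≈305 and the set stop's near face at x≈488. The rail runs nearly horizontal across the image.

```bash
python3 - <<'E'
from h import *
c=dict(np.load('w1.npz')); P=cloud(c); px=c["pixels"].astype(int)
v,u=np.mgrid[:480,:640]
up=(abs(P[...,2]-.056)<.0035)&(u>205)&(u<308)&(v>230)&(v<310); q=P[up]
rail=(abs(P[...,2]-.046)<.003)&(px.min(-1)>110)&(v>235)&(v<300)&(u>70)&(u<610)
r=P[rail][:,:2]; l=cv2.fitLine(r.astype(np.float32),cv2.DIST_HUBER,0,.01,.01).ravel(); d=l[:2]*np.sign(l[1]); n=np.array([d[1],-d[0]])
print('rail',d,np.degrees(np.arctan2(-d[0],d[1])))
f=lambda p:np.stack([(p[...,:2]-l[2:])@d,(p[...,:2]-l[2:])@n],-1)
S=f(P)
for name,zl,zh,m in [('rail',.042,.05,(u>70)&(u<610)&(v>235)&(v<300)),('deck',.051,.06,(u>200)&(u<315)&(v>225)&(v<310)),('pad',.066,.08,(u>222)&(u<290)&(v>250)&(v<305)),('stop',.053,.063,(u>475)&(u<530)&(v>220)&(v<310))]:
    k=m&(P[...,2]>zl)&(P[...,2]<zh); s=S[k]; print(name,k.sum(),'s',np.percentile(s[:,0],[1,99]),'n',np.percentile(s[:,1],[1,99]),'z',np.median(P[k][:,2]))
k=(u>222)&(u<290)&(v>250)&(v<305)&(P[...,2]>.066); s=np.percentile(S[k],[1,99],axis=0).mean(0); print('pad xyz',l[2:]+s[0]*d+s[1]*n, 'line origin',l[2:])
E
```

```text
rail [0.14619736 0.9892554 ] -8.406621
rail 14145 s [-0.15197694  0.33121227] n [-0.02296534  0.02869751] z 0.045897361347719934
deck 3558 s [-0.02184479  0.06026381] n [-0.02323776  0.03641162] z 0.05591941358013572
pad 1875 s [-0.00214753  0.04115537] n [-0.00924536  0.02257574] z 0.07218808576587254
stop 1840 s [0.22701627 0.25062596] n [-0.02440835  0.03448028] z 0.05787876889109719
pad xyz [ 0.52825833 -0.07772069] line origin [ 0.5387675  -0.11015484]
```

>>> carry_out(motion="0.01 -0.0155 -0.025 0 0 0.4 255;0.01 -0.0155 -0.025 0 0 0.4 255;0.01 -0.016 -0.025 0 0 0.4 255;0.011 -0.016 -0.025 0 0 0.3 255;0 0 -0.008 0 0 0 255;0 0 0 0 0 0 255;0 0 0 0 0 0 255")

```text
time_s: 2.23
ee_pos: [0.5463, -0.0915, 0.098]
eef_rot: [3.141, -0.0, 3.008]
force: [0.1, -0.4, 0.8]
grip_width: 0.0004
grip_force: 0.0
```

```bash
python3 - <<'E'
from h import *
c=ctrl.camera("wrist"); save(c,'w2.png'); np.savez('w2.npz',**{k:np.array(v) for k,v in c.items()})
o=ctrl.get_obs(); print(o['time_s'],o['ee_pos'],o['eef_rot'],o['force'])
P=cloud(c);px=c["pixels"].astype(int)
v,u=np.mgrid[:480,:640]
# project expected TCP and points
K=c['K'];A=att(c)
def pr(p):
    q=A.T@(np.array(p)-c['position']); return (K[0,0]*q[0]/-q[2]+K[0,2], K[1,2]-K[1,1]*q[1]/-q[2])
print('tcp px',pr(o['ee_pos']),'tcp at pad h',pr([*o['ee_pos'][:2],.072]))
for name,zl,zh in [('pad',.0665,.08),('deck',.053,.06)]:
    k=(P[...,2]>zl)&(P[...,2]<zh)&(np.hypot(P[...,0]-.546,P[...,1]+.093)<.06); k&=v<400
    n,lab,st,ce=cv2.connectedComponentsWithStats(k.astype(np.uint8))
    for i in range(1,n):
        if st[i,4]>200:
            q=P[lab==i]; r=cv2.minAreaRect(q[:,:2].astype(np.float32)*1000); print(name,st[i],r)
E
```

```text
2.2833 [ 0.54662853 -0.09165762  0.09877486] [-3.14154871e+00  1.31631537e-03  3.00806312e+00] [ 0.00718463 -0.22508686  0.18483337]
tcp px (np.float64(315.4270943668383), np.float64(285.5080570314036)) tcp at pad h (np.float64(315.8487948476831), np.float64(266.8017822635566))
pad [ 275  240   81   55 2993] ((548.2476196289062, -92.37305450439453), (43.97233963012695, 32.63636016845703), 82.19308471679688)
deck [ 244  210  144  118 8343] ((555.9478149414062, -93.52841186523438), (84.28694152832031, 75.69242858886719), 81.90494537353516)
```

View pics/w2.png

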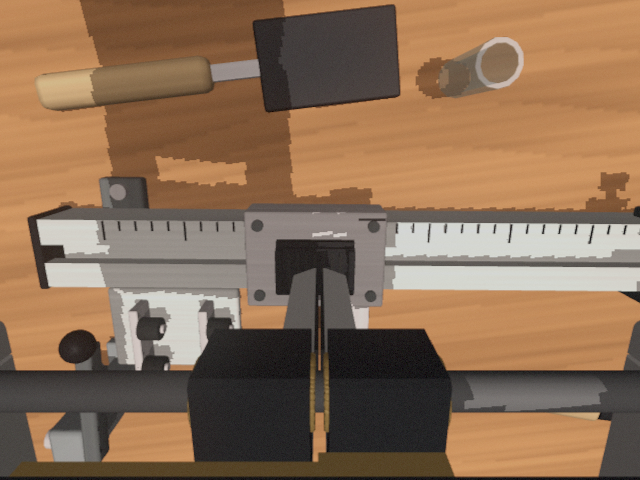

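The pad measures 44 × 33 mm, centred at (0.548, -0.092) at 82.2°. It appears at about (315,268), with the fingertip above it at about (319,275).

>>> carry_out(motion="0.0018 -0.0012 -0.012 0 0 0 255;0 0 -0.008 0 0 0 255;0 0 -0.003 0 0 0 255;0 0 -0.002 0 0 0 255;0 0 -0.002 0 0 0 255;0 0 0 0 0 0 255;0 0 0 0 0 0 255")

```text
time_s: 2.87
ee_pos: [0.5483, -0.094, 0.0707]
eef_rot: [3.142, 0.0, 3.007]
force: [-1.9, 1.7, 3.6]
grip_width: 0.0005
grip_force: 1.6
```

>>> carry_out(motion="0 0 -0.002 0 0 0 255;0 0 -0.002 0 0 0 255;0 0 0 0 0 0 255;0 0 0 0 0 0 255;0 0 0 0 0 0 255")

```text
time_s: 3.28
ee_pos: [0.5485, -0.0941, 0.067]
eef_rot: [-3.142, 0.001, 3.007]
force: [-2.7, 1.8, 6.6]
grip_width: 0.0003
grip_force: 3.6
```

>>> carry_out(motion="0.0004 0.003 0 0 0 0 255;0.0008 0.006 0 0 0 0 255;0.0011 0.0079 0 0 0 0 255;0.0011 0.0079 0 0 0 0 255;0.0011 0.0079 0 0 0 0 255;0.0011 0.0079 0 0 0 0 255;0.0011 0.0079 0 0 0 0 255;0.0011 0.0079 0 0 0 0 255;0.0011 0.0079 0 0 0 0 255;0.0011 0.0079 0 0 0 0 255;0.0011 0.0079 0 0 0 0 255;0.0011 0.0079 0 0 0 0 255;0.0011 0.0079 0 0 0 0 255;0.0011 0.0079 0 0 0 0 255;0.0011 0.0079 0 0 0 0 255;0.0011 0.0079 0 0 0 0 255;0.0007 0.005 0 0 0 0 255;0.0003 0.002 0 0 0 0 255;0 0 0 0 0 0 255;0 0 0 0 0 0 255")

```text
time_s: 4.95
ee_pos: [0.5666, 0.0328, 0.0672]
eef_rot: [3.141, 0.002, 3.007]
force: [-0.7, 1.7, 7.6]
grip_width: 0.0005
grip_force: 3.5
```

```bash
python3 - <<'E'
from h import *
c=ctrl.camera("wrist"); save(c,'w3.png')
o=ctrl.get_obs(); print(o['time_s'],o['ee_pos'],o['force'])
P=cloud(c); v,u=np.mgrid[:480,:640]
d=np.array([.1375,.9905]);n=np.array([d[1],-d[0]])
S=np.stack([P[...,:2]@d,P[...,:2]@n],-1)
k=(v<330)&(P[...,2]>.0525)&(P[...,2]<.0625)&(abs(S[...,1]-o['ee_pos'][:2]@n)<.035)
s=np.sort(S[k][:,0]); h,e=np.histogram(s,np.arange(s.min(),s.max()+.002,.002)); print([(round(a,3),int(b)) for a,b in zip(e,h)]); print('tcp s',o['ee_pos'][:2]@d)
E
```

```text
5.0 [0.56655485 0.03272416 0.06723035] [-1.62847816  1.12302685  6.6659827 ]
[(np.float64(0.07), 291), (np.float64(0.072), 412), (np.float64(0.074), 403), (np.float64(0.076), 404), (np.float64(0.078), 417), (np.float64(0.08), 427), (np.float64(0.082), 418), (np.float64(0.084), 404), (np.float64(0.086), 415), (np.float64(0.088), 265), (np.float64(0.09), 184), (np.float64(0.092), 176), (np.float64(0.094), 133), (np.float64(0.096), 125), (np.float64(0.098), 124), (np.float64(0.1), 121), (np.float64(0.102), 122), (np.float64(0.104), 130), (np.float64(0.106), 127), (np.float64(0.108), 129), (np.float64(0.11), 130), (np.float64(0.112), 156), (np.float64(0.114), 128), (np.float64(0.116), 127), (np.float64(0.118), 129), (np.float64(0.12), 128), (np.float64(0.122), 126), (np.float64(0.124), 125), (np.float64(0.126), 127), (np.float64(0.128), 123), (np.float64(0.13), 150), (np.float64(0.132), 184), (np.float64(0.134), 201), (np.float64(0.136), 420), (np.float64(0.138), 407), (np.float64(0.14), 426), (np.float64(0.142), 427), (np.float64(0.144), 417), (np.float64(0.146), 407), (np.float64(0.148
[... 173 characters left out ...]
), 0), (np.float64(0.164), 0), (np.float64(0.166), 0), (np.float64(0.168), 0), (np.float64(0.17), 0), (np.float64(0.172), 0), (np.float64(0.174), 0), (np.float64(0.176), 0), (np.float64(0.178), 0), (np.float64(0.18), 0), (np.float64(0.182), 0), (np.float64(0.184), 0), (np.float64(0.186), 0), (np.float64(0.188), 0), (np.float64(0.19), 81), (np.float64(0.192), 743), (np.float64(0.194), 440), (np.float64(0.196), 417), (np.float64(0.198), 442), (np.float64(0.2), 409), (np.float64(0.202), 448), (np.float64(0.204), 431), (np.float64(0.206), 413), (np.float64(0.208), 402), (np.float64(0.21), 429), (np.float64(0.212), 418), (np.float64(0.214), 321), (np.float64(0.216), 11)]
tcp s 0.11031456969774082
```

View pics/w3.png

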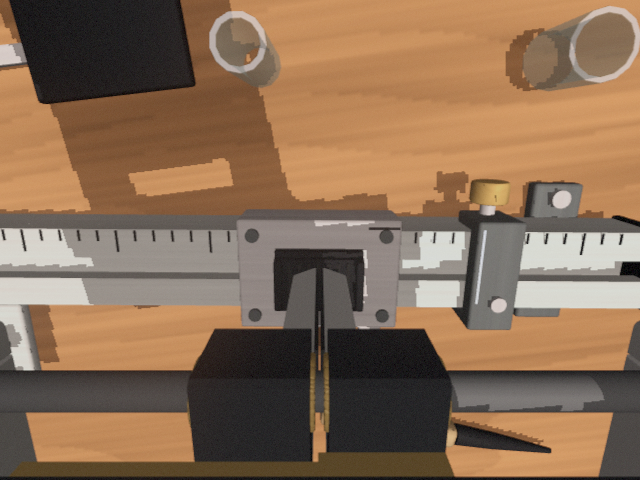

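The slider has moved with the finger. Its end is at x≈400 and the set stop's face is at x≈468, a gap of about 38 mm.

>>> carry_out(motion="0.0004 0.003 0 0 0 0 255;0.0008 0.006 0 0 0 0 255;0.0011 0.0079 0 0 0 0 255;0.0011 0.0079 0 0 0 0 255;0.0008 0.006 0 0 0 0 255;0.0004 0.003 0 0 0 0 255;0 0.001 0 0 0 0 255;0.0002 0.001 0 0 0 0 255;0 0 0 0 0 0 255;0 0 0 0 0 0 255")

```text
time_s: 5.83
ee_pos: [0.5716, 0.0684, 0.0673]
eef_rot: [3.141, 0.003, 3.007]
force: [1.1, 0.2, 6.9]
grip_width: 0.0004
grip_force: 3.5
```

>>> carry_out(motion="0.0001 0.001 0 0 0 0 255;0 0 0 0 0 0 255;0 0 0 0 0 0 255")

```text
time_s: 6.08
ee_pos: [0.5717, 0.0693, 0.0674]
eef_rot: [3.141, 0.003, 3.007]
force: [-0.4, -1.5, 7.3]
grip_width: 0.0008
grip_force: 3.5
```

>>> carry_out(motion="0.0001 0.001 0 0 0 0 255;0 0 0 0 0 0 255;0 0 0 0 0 0 255")

```text
time_s: 6.33
ee_pos: [0.5718, 0.0702, 0.0674]
eef_rot: [3.141, 0.003, 3.007]
force: [0.6, -0.8, 7.2]
grip_width: 0.0005
grip_force: 3.5
```

>>> carry_out(motion="0.0001 0.001 0 0 0 0 255;0 0 0 0 0 0 255;0.0001 0.001 0 0 0 0 255;0 0 0 0 0 0 255;0 0 0 0 0 0 255")

```text
time_s: 6.75
ee_pos: [0.5719, 0.0718, 0.0673]
eef_rot: [-3.141, 0.002, 3.007]
force: [0.4, -3.6, 6.8]
grip_width: 0.0003
grip_force: 3.5
```

```bash
cat > gap.py <<'E'
from h import *
import sys
c=ctrl.camera("wrist"); save(c,sys.argv[1])
o=ctrl.get_obs(); print(o['time_s'],o['ee_pos'],o['force'])
P=cloud(c); v,u=np.mgrid[:480,:640]
d=np.array([.1375,.9905]);n=np.array([d[1],-d[0]])
S=np.stack([P[...,:2]@d,P[...,:2]@n],-1)
k=(v<330)&(P[...,2]>.0525)&(P[...,2]<.0625)&(abs(S[...,1]-o['ee_pos'][:2]@n)<.035)
s=S[k][:,0]; t=o['ee_pos'][:2]@d; print('tcp s',t,'extent',np.percentile(s,[.5,99.5]), 'expected touching length 0.108')
h,e=np.histogram(s,np.arange(t+.03,t+.06,.001)); print((e[:-1]-t).round(4),h)
E
python3 gap.py w4.png
```

```text
6.8 [0.57190902 0.07176604 0.06727431] [-0.51322806 -4.40903019  7.76799321]
tcp s 0.14972175261743617 extent [0.10878518 0.21524637] expected touching length 0.108
[0.03  0.031 0.032 0.033 0.034 0.035 0.036 0.037 0.038 0.039 0.04  0.041
 0.042 0.043 0.044 0.045 0.046 0.047 0.048 0.049 0.05  0.051 0.052 0.053
 0.054 0.055 0.056 0.057 0.058] [201 215 214 211 203 213 198 189 200 213 206 173 302 226 223 196 216 203
 207 206 212 207 220 211 218 209 201 206 204]
```

View pics/w4.png

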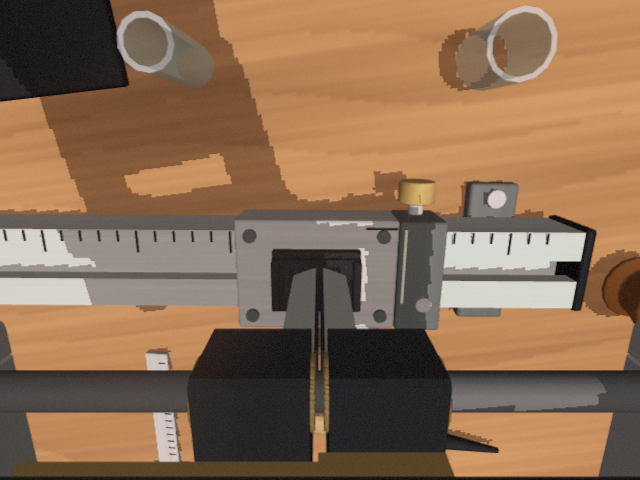

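Slider and stop now meet at x≈395 with no visible gap, and the push force has risen to about 4 N. One more small nudge, then straight up.

>>> carry_out(motion="0.0001 0.001 0 0 0 0 255;0 0 0 0 0 0 255;0 0 0 0 0 0 255")

```text
time_s: 7.05
ee_pos: [0.572, 0.0727, 0.0673]
eef_rot: [-3.141, 0.002, 3.007]
force: [-0.7, -2.8, 6.7]
grip_width: 0.0004
grip_force: 3.5
```

>>> carry_out(motion="0 0 -0.0005 0 0 0 255;0 0 0.002 0 0 0 255;0 0 0.003 0 0 0 255;0 0 0.005 0 0 0 255;0 0 0.015 0 0 0 255;0 0 0.025 0 0 0 255;0 0 0.03 0 0 0 255;0 0 0 0 0 0 255;0 0 0 0 0 0 255;0 0 0 0 0 0 255")

```text
time_s: 7.88
ee_pos: [0.5709, 0.0734, 0.1453]
eef_rot: [-3.141, -0.001, 3.007]
force: [-0.3, -0.3, -0.5]
grip_width: 0.0002
grip_force: 0.0
```

```bash
python3 gap.py w5.png
```

```text
7.9333 [0.57063147 0.07335587 0.14480808] [-0.30923999  0.46242436 -0.70475776]
tcp s 0.1511208164164883 extent [0.10879049 0.36703023] expected touching length 0.108
[0.03  0.031 0.032 0.033 0.034 0.035 0.036 0.037 0.038 0.039 0.04  0.041
 0.042 0.043 0.044 0.045 0.046 0.047 0.048 0.049 0.05  0.051 0.052 0.053
 0.054 0.055 0.056 0.057 0.058] [124 112 114 122 106 116 107 112 112 109 105 150 119 120 110 115 120 112
 109 115 123 111 113 119 116 113 117 113 112]
```

View pics/w5.png

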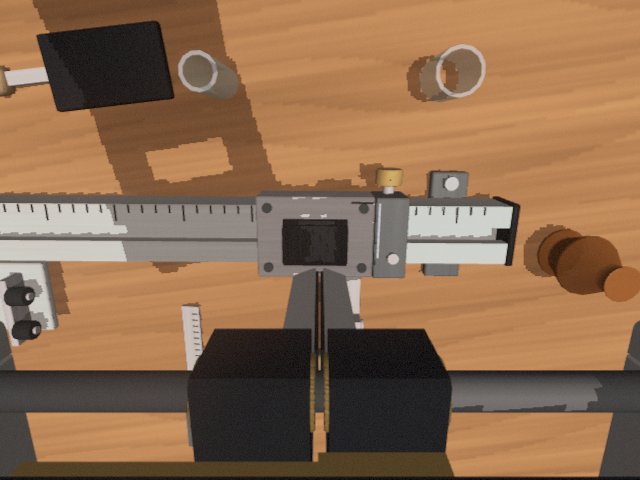

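The pad is up and free at about (315,242). The slider sits against the stop at x≈374 with no gap, and the other things visible in this view look undisturbed.

```bash
python3 -c "
from station import ctrl
print(ctrl.hand_in())"
```

```text
the job is handed in; nothing more can be done
None
```

The slider now rests against the set stop with the thumb pad up and the brake on. My measurements show the stop did not move, nothing else on the bench was touched, and the job is handed in (no verdict was returned).

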